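# Hold the charger's bayonet knob at the halfway test position

### The job

The charger's black bakelite bayonet knob is standing loose on the shelf. Pick it up gently (bakelite is brittle: never squeeze it or push it down with more than about 30 N), lower its two lugs through the slots of the charger's steel bezel until its flange sits flat, then turn it clockwise as seen from above to the halfway mark, 45 degrees from where it went in, never on to the lock click. The contacts inside spring back, so finish with the knob still in the gripper, held at the halfway mark, and leave the other things alone.

Things in the scene. Friction and masses are not known exactly. Their poses are not given: they have to be found in the camera images.
- knob: Loose black bakelite bayonet knob, about 120 g, 54 mm tall, standing upright on the shelf. Origin: centre of its underside, z up its axis. A round skirt 40 mm across (z 0 to 20, foot bevelled 2.5 mm), a flange 68 mm across (z 20 to 26), a grip bar on top with a brass line inlaid along it (see knob_bar). A half turn about z makes no difference. Brittle: 30 N at most.
- knob_bar (a point): Middle of the knob's flat-sided grip bar, 40 mm above the knob's underside, same axes as the knob. The bar is 58 mm long along x, 16 mm thick along y and spans z 26 to 54 above the underside: pinch it across y with the fingertips above the flange.
- knob_lug (a point): Middle of the knob's lug on its +x side, 23 mm from the axis, 3 mm above the underside; its twin is on -x. Each lug is 8 mm wide, 6 mm high and reaches 27 mm from the axis. The flange hides them from above, but they lie in line with the grip bar.
- bezel (a point): Centre of the top of the charger's raised steel bezel, 83 mm above the shelf; z up, x along its two entry slots. 92 mm across, 7 mm thick, round hole 45 mm across, slots on +x and -x 15 mm wide reaching 30 mm from the axis, well 33 mm deep. The knob enters with its x along this x (either way round); home, its flange rests on the bezel, its origin 20 mm below this point.
- half_mark (a point): The halfway mark on the bezel, 40 mm from its centre: where one end of the grip bar must point. Black marks on both sides: a short line at the slots (entry), a long one 45 degrees clockwise, running out on the face (halfway), a double one at 90 (lock). The knob turns only clockwise from entry; a catch is met at about 60 degrees and snaps over (lock click) from about 75.
- charger: Fixed grey charger cabinet with flat steel top face, 160 mm (x) by 200 mm (y), 80 mm high; origin at the centre of its underside, right below the bezel's centre, same axes as the bezel. It does not move.
- contact_ring (a joint): Spring-loaded contact ring in the well, pushed round by the knob's lugs: 0 at rest, growing (rad) as the knob turns clockwise, about 0.12 rad behind the knob's own angle from entry. It pushes back with about 0.04 N m at rest and 0.08 N m at halfway, and carries the knob back if let go.
- battery: Bystander: orange battery pack, 50 x 75 x 60 mm, origin at the centre of its underside.
- clip: Bystander: bent aluminium lamp clip, 50 x 40 x 42 mm, origin at the centre of its underside.
- lens: Bystander: frosted glass lens, 64 mm across, 15 mm high, origin at the centre of its underside.
- tag: Bystander: round brass tally tag, 38 mm across, 4 mm thick with a hole, origin at the centre of its underside.
Mind the look-alikes: they are no part of the job. What is meant by the knob is not purple or white, and is the smaller of those in its own colour.

How it is judged:
By the outcome, as a careful person would: the job done as asked, in the order asked, and still so for the second after the job is handed in, while the arm keeps its last pose, push and grip.
It also fails if it takes over 45 s, if anything falls off the work surface, if the arm or the gripper's body presses on something with over 40 N, if the wrist force passes 120 N, or if a joint passes its speed limit or range.

### The arm

A 6-joint arm with a two-finger parallel gripper is mounted at the origin on the work surface. World frame = base frame: x ahead of the robot, y to its left, z up, the work surface at z = 0. Lengths are in m, angles in rad, forces in N, time in s.
With the tool pointing down it reaches from about 0.375 to 0.9 m from the base axis. Payload 3.1 kg.
Tool frame: the origin (TCP) lies between the finger pads; the fingertips stand robot.finger_overhang ahead of it and the grasp point (between the pads) lies 3 mm ahead of it (robot.finger_overhang is the distance from the TCP to the fingertips, in m); z points along the fingers, y is the line along which they close (so a half turn about z gives the same grasp; the last joint's range is limited). The gripper opens to 87 mm and grips with 3 to 60 N. Pads are 19 mm wide; open, the fingers measure 117 mm over their backs; the gripper's body (75 mm by 190 mm) begins 51 mm behind the grasp point.
Start: joints at [-1.417, 0.527, 1.433, -0, 1.181, -0.178], TCP at [0.204, -0.591, 0.245] pointing down, gripper open.
Joint ranges: [-3.08, 3.08], [-0.75, 2.2], [0.22, 2.44], [-1.43, 4.57], [0, 2.65], [-2.85, 2.85]. Speed limits (rad/s): [2.79, 2.79, 3.14, 3.14, 3.14, 3.14].

### API

Orientations are given as a unit quaternion [x, y, z, w].
In Python, from rig import get_obs, vision, hand_in, nets, robot gives the robot as it stands.
- The arm moves only by the tool apply_moves, never from a script. Its argument "series" is a list of rows, each an object with "offset": the shift along the world's x, y, z in cm, a list of three; "rot": the turn, a rotation vector about the world's x, y, z in degrees, a list of three. A call has 1 to 20 rows; each row is the pose to reach, as a shift and turn from the pose commanded when the call began; what a row does not reach only later rows make up. A row lasts 1/10 s, in which the tool goes at most 50 mm and 8.59 degrees, less where a joint would pass 70% of its speed; a pose out of reach is approached as far as the arm can. A call with a gripper value outside its range is refused whole. "hand" is the opening, from 0 (shut) to 1 (fully open), set as the call begins (left out, the last holds). The fingers move at their own pace and stop on an object; "newtons" is the grip in N (left out, the last holds). Time passes only in rows, so rows that repeat a pose let the fingers close. It gives the time, the measured TCP pose, the force, the opening and the grip force at its end, in the units of the state.
- get_obs(): the state, without advancing time (a new reading comes with each control period).
- vision.camera(name): name is "side" or "top"; returns the picture (384x512x3 uint8, red, green, blue); there is no depth.
- vision.calibration(name): a dict with "K" (3x3 intrinsics, pixels), "R" (3x3) and "t" (3): a world point X has camera coordinates R X + t. Camera axes: x right, y down, z forward; pixel columns grow to the right and rows downward; lengths in m; the calibration is good to about 2 mm. A picture is of the moment at which its call begins. calibration takes no time and is no camera call.
- hand_in(): hands the job in; it is judged then, once.
Trained networks look in the newest picture that a camera, given by its name, has taken for a name from the list of things; names that differ only in an ending like _2 or _b are one class to them, and where a whole thing is asked for, a point or a joint stands for the part that bears it (a point fixed in the world has none). Each returns a list of dicts, best first, with "conf" (0 to 1); they miss things now and then, are a little off and sometimes report something else, mostly with a low value. They report only what shows in the picture. A call takes as long as a camera call. They do not tell look-alikes from the thing itself.
- nets.search_frame(camera, query): "centre" ([x, y, z] in m, in world coordinates, good to about 4 mm: the middle of the surface that is visible of it).
- nets.spot_point(camera, query): "centre" ([x, y, z] in m, in world coordinates, good to about 4 mm: a listed point, or the origin of a listed thing).
The state is a dict: "time": time; "q": joint angles; "joint_velocities": joint speeds; "joint_torque": joint torques, N m; "position": TCP position; "tool_rot": TCP orientation; "ft_force": force on the tool from outside, world axes, zero at the start; "moment": the same for the moment, N m; "grip_width": finger opening in m; "grip_force": force on a finger pad.
Only numpy, scipy, OpenCV 4.12 (cv2) and the standard library are available. Lean on these libraries where they do the work, as an engineer would, in place of code of your own. Each camera call takes 0.05 s, during which the arm holds its last target. There are 200 camera calls.

## Working session

There is one attempt and no reset: what is moved stays moved. The work goes in short steps, Python scripts to look and compute and a tool call to move; the robot and the scene stay as the last step left them, time stands still between calls to the robot, and variables do not carry over. Pictures are saved under pics/ and viewed, at most 10 in all, crops included, and the job is handed in when it is done.

Besides the shell and the picture viewer there is one more tool, called by a JSON object that holds its "op" and its "data", one argument or row to a line. apply_moves: Moves the arm, as the interface text tells. Its arguments: {"type":"object","properties":{"series":{"type":"array"},"hand":{"type":"number"},"newtons":{"type":"number"}},"required":["series"]}

```bash
mkdir -p pics; ls
python3 - <<'E'
from rig import get_obs, vision, nets, robot
import cv2, numpy as np
ims=[]
for c in ("side","top"):
    im=vision.camera(c); cv2.imwrite(f"pics/{c}0.png",im[:,:,::-1])
    k=vision.calibration(c); print(c,k["K"][0][0],(-k["R"].T@k["t"]).round(3), k["R"].round(2).tolist())
    for q in ("knob","knob_bar","knob_lug","bezel","half_mark"):
        for r in nets.spot_point(c,q): 
            X=np.array(r["centre"]); p=k["K"]@(k["R"]@X+k["t"]); print(q,X.round(4),round(r["conf"],2),(p[:2]/p[2]).round())
print(robot.finger_overhang, get_obs())
E
```

```text
pics
side 416.3285383237904 [0.518 0.747 0.668] [[-0.99, -0.1, 0.0], [-0.06, 0.6, -0.8], [0.08, -0.8, -0.6]]
knob [ 0.387  -0.1828 -0.    ] 0.68 [341. 185.]
knob [ 0.5111 -0.0462  0.    ] 0.62 [293. 214.]
knob [ 0.6444 -0.1441  0.004 ] 0.58 [245. 186.]
knob [0.5096 0.1775 0.0803] 0.51 [292. 257.]
knob_bar [ 0.3868 -0.1763  0.0552] 0.96 [344. 170.]
knob_bar [ 0.6498 -0.1459  0.0541] 0.67 [243. 170.]
knob_bar [ 0.5272 -0.1681  0.0399] 0.56 [290. 173.]
knob_bar [ 0.5157 -0.0504  0.0383] 0.56 [292. 201.]
knob_lug [ 0.3952 -0.2089  0.0074] 0.93 [338. 177.]
knob_lug [ 0.5237 -0.0655  0.003 ] 0.93 [289. 208.]
knob_lug [ 0.6433 -0.111   0.0047] 0.79 [244. 194.]
knob_lug [ 0.5315 -0.1973  0.0014] 0.67 [288. 178.]
bezel [0.5115 0.1805 0.082 ] 0.93 [291. 258.]
bezel [ 0.5335 -0.197   0.0019] 0.45 [287. 178.]
half_mark [0.5461 0.1624 0.0804] 0.64 [274. 250.]
top 479.65144189581184 [ 0.507 -0.008  1.047] [[-0.01, -1.0, 0.02], [-1.0, 0.01, -0.09], [0.09, -0.02, -1.0]]
knob [ 0.6467 -0.1452 -0.0012] 0.85 [309. 167.]
knob [ 0.3872 -0.1807 -0.0012] 0.8 [328. 286.]
knob [ 5.257e-01 -1.715e-01 -3.000e-
[... 668 characters left out ...]
-1.41749966e+00,  5.27424839e-01,  1.43270928e+00, -2.72303453e-05,
        1.18146622e+00, -1.78485374e-01]), 'joint_velocities': array([ 5.83895317e-04,  1.42251127e-05, -5.70172601e-04, -4.48145238e-04,
       -2.09904348e-03,  6.29095502e-04]), 'joint_torque': array([-4.47640150e-05, -4.39743841e+01, -1.76890415e+01,  6.34801830e-02,
        5.07737976e-02, -2.29501410e-05]), 'position': array([ 0.20360291, -0.59085922,  0.24459166]), 'tool_rot': array([ 9.86270758e-01,  1.65136283e-01, -1.25468488e-05, -4.00091924e-06]), 'ft_force': array([ 0.76989493, -1.00583201, -0.35309423]), 'moment': array([0.03682731, 0.00768559, 0.00483066]), 'grip_force': 0.0, 'grip_width': 0.08659555609072349}
```

Run:
```python
import cv2, numpy as np
t=cv2.imread("pics/top0.png"); s=cv2.imread("pics/side0.png")
cv2.imwrite("pics/top0v.png",cv2.resize(t[80:330,90:390],None,fx=2.4,fy=2.4,interpolation=cv2.INTER_CUBIC))
cv2.imwrite("pics/side0v.png",cv2.resize(s[130:330,180:420],None,fx=3,fy=3,interpolation=cv2.INTER_CUBIC))
```

```text
(no output)
```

View pics/top0v.png

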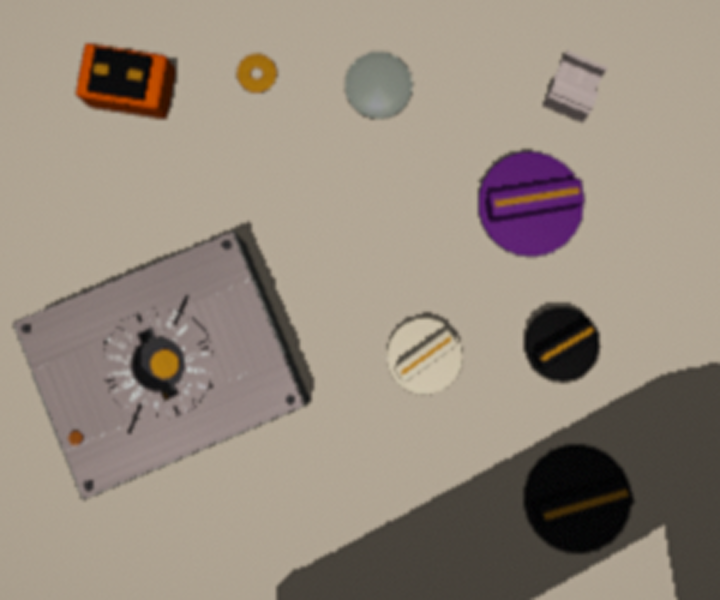

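View pics/side0v.png

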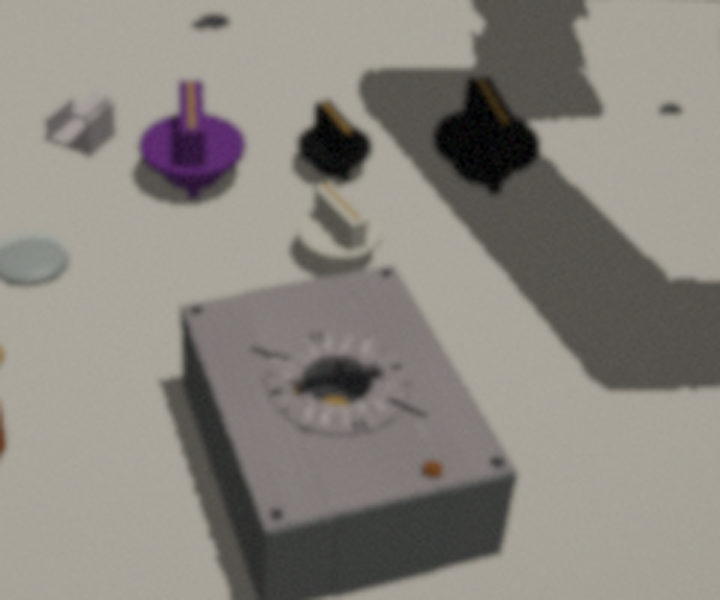

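Black candidates in the top view (full-picture pixels) are the small black knob at (324,222), with its flange about 31 px across, and a bigger black one at (331,287), about 45 px across. The white one is at (267,227) and the purple at (311,164). The task asks for the smaller black one, so the knob is at (324,222). The bezel is at about (156,232), with its slots up-left and down-right and the long halfway marks at about (166,207) and (145,255). Next I measure precisely and confirm in one enlarged crop.

```bash
cat > h.py <<'E'
import cv2, numpy as np
from rig import vision
def ray(c,uv):
    k=vision.calibration(c); K,R,t=(np.array(k[n]) for n in "KRt")
    return -R.T@t, R.T@np.linalg.solve(K,[*uv,1])
def onz(c,uv,z):
    o,d=ray(c,uv); return o+d*(z-o[2])/d[2]
def tri(a,b):
    A=np.zeros((3,3));B=np.zeros(3)
    for c,uv in (("top",a),("side",b)):
        o,d=ray(c,uv); d=d/np.linalg.norm(d); P=np.eye(3)-np.outer(d,d); A+=P;B+=P@o
    return np.linalg.solve(A,B)
def proj(c,X):
    k=vision.calibration(c); p=np.array(k["K"])@(np.array(k["R"])@X+k["t"]); return p[:2]/p[2]
def brass(im,c,r=22):
    "brass line near pixel c: centroid, direction, extent"
    h=cv2.cvtColor(im,cv2.COLOR_BGR2HSV).astype(int); x0,y0=int(c[0])-r,int(c[1])-r
    w=h[y0:y0+2*r,x0:x0+2*r]; m=((w[...,0]>8)&(w[...,0]<28)&(w[...,1]>110)&(w[...,2]>50))
    n,l,s,ce=cv2.connectedComponentsWithStats(m.astype(np.uint8),connectivity=8)
    i=1+np.argmax(s[1:,4]); y,x=np.nonzero(l==i); wt=(w[...,1]*w[...,2])[y,x]/255.
    p=np.c_[x,y]; cen=np.average(p,axis=0,weights=wt); ev,v=np.linalg.eigh(np.cov(p.T,aweights=wt)); d=v[:,1]
    e=2*np.sqrt(3*ev[1]); return cen+[x0,y0],d,e,len(x)
def dark(im,c,r=4):
    g=cv2.cvtColor(im,cv2.COLOR_BGR2GRAY).astype(float); x,y=np.round(c).astype(int)
    w=g[y-r:y+r+1,x-r:x+r+1]; w=np.clip(np.percentile(w,60)-w-15,0,None); Y,X=np.mgrid[y-r:y+r+1,x-r:x+r+1]
    return np.array([(X*w).sum(),(Y*w).sum()])/w.sum()
E
python3 - <<'E'
from h import *
t=cv2.imread("pics/top0.png"); s=cv2.imread("pics/side0.png")
T=[dark(t,np.array(p)/2.4+[90,80]) for p in ((227,244),(290,399),(89,485),(27,328))]
S=[dark(s,np.array(p)/3+[180,130]) for p in ((196,310),(388,273),(498,462),(276,514))]
P=np.array([tri(a,b) for a,b in zip(T,S)]); print(P.round(4)); print("centre",P.mean(0).round(4))
ex=(P[0]+P[3]-P[1]-P[2]); ey=(P[2]+P[3]-P[0]-P[1])
print("yaw x",np.degrees(np.arctan2(ex[1],ex[0])),"yaw y-90",np.degrees(np.arctan2(ey[1],ey[0]))-90, np.linalg.norm(ex)/2,np.linalg.norm(ey)/2)
for n,p in(("half1",(183,305)),("half2",(133,420)),("slot1",(147,337)),("slot2",(168,392))):
    print(n,onz("top",np.array(p)/2.4+[90,80],0.083).round(4))
ct=brass(t,(324,222)); cs=brass(s,(291,169)); print(ct,cs)
print("knob line centre",tri(ct[0],cs[0]).round(4))
for c,b in(("top",ct),("side",cs)):
    a=onz(c,b[0]-b[1]*b[2]/2,.054);e=onz(c,b[0]+b[1]*b[2]/2,.054); print(c,a.round(4),e.round(4),((a+e)/2).round(4),np.degrees(np.arctan2(*(e-a)[1::-1])),np.linalg.norm(e-a))
cv2.imwrite("pics/crop1.png",np.hstack([cv2.resize(t[197:317,287:367],(400,600),interpolation=cv2.INTER_CUBIC),cv2.resize(s[140:200,265:305],(400,600),interpolation=cv2.INTER_CUBIC)]))
E
```

```text
[[0.6117 0.1167 0.0742]
 [0.4799 0.0632 0.0773]
 [0.4102 0.2331 0.0785]
 [0.5406 0.2858 0.0802]]
centre [0.5106 0.1747 0.0775]
yaw x 22.030708470936354 yaw y-90 22.548508516485853 0.14144474166323928 0.18354907817512028
half1 [0.5575 0.1543 0.083 ]
half2 [0.4629 0.1952 0.083 ]
slot1 [0.5312 0.1841 0.083 ]
slot2 [0.4855 0.1665 0.083 ]
(array([325.94365961, 222.88379023]), array([-0.86042568,  0.50957596]), np.float64(24.720462202198615), 96) (array([291.85211265, 169.41863098]), array([0.65084942, 0.75920684]), np.float64(12.552157402831122), 27)
knob line centre [ 0.5221 -0.1714  0.0492]
top [ 0.5346 -0.1931  0.054 ] [ 0.5092 -0.1482  0.054 ] [ 0.5219 -0.1707  0.054 ] 119.50593745456337 0.051594106120729094
side [ 0.5339 -0.1858  0.054 ] [ 0.5108 -0.1434  0.054 ] [ 0.5223 -0.1646  0.054 ] 118.60642054202883 0.04824906814901293
```

View pics/crop1.png

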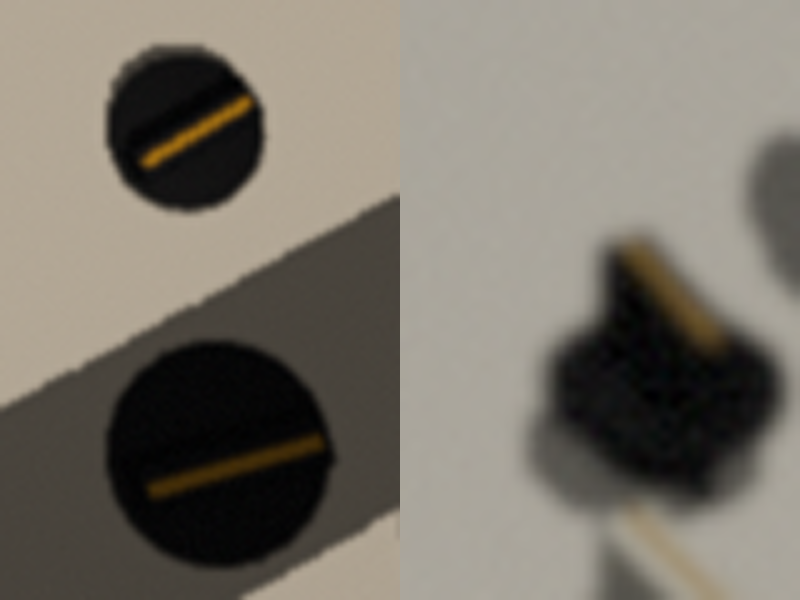

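The crop confirms it. The small black knob (crop (185,130)) has a flange of about 31 px, against about 45 px for the look-alike below at (220,455). Its brass line runs at yaw −60.5°. The slots are at yaw ≈22.3°, and the bezel centre is ≈(0.510,0.175). I'll go above the knob.

{"op": "apply_moves", "data": {
  "series": [
    {"offset": [31.9, 42.0, -8], "rot": [0, 0, 100.5]},
    {"offset": [31.9, 42.0, -8], "rot": [0, 0, 100.5]},
    {"offset": [31.9, 42.0, -8], "rot": [0, 0, 100.5]},
    {"offset": [31.9, 42.0, -8], "rot": [0, 0, 100.5]},
    {"offset": [31.9, 42.0, -8], "rot": [0, 0, 100.5]},
    {"offset": [31.9, 42.0, -8], "rot": [0, 0, 100.5]},
    {"offset": [31.9, 42.0, -8], "rot": [0, 0, 100.5]},
    {"offset": [31.9, 42.0, -8], "rot": [0, 0, 100.5]},
    {"offset": [31.9, 42.0, -8], "rot": [0, 0, 100.5]},
    {"offset": [31.9, 42.0, -8], "rot": [0, 0, 100.5]},
    {"offset": [31.9, 42.0, -8], "rot": [0, 0, 100.5]},
    {"offset": [31.9, 42.0, -8], "rot": [0, 0, 100.5]},
    {"offset": [31.9, 42.0, -8], "rot": [0, 0, 100.5]},
    {"offset": [31.9, 42.0, -8], "rot": [0, 0, 100.5]},
    {"offset": [31.9, 42.0, -8], "rot": [0, 0, 100.5]},
    {"offset": [31.9, 42.0, -8], "rot": [0, 0, 100.5]},
    {"offset": [31.9, 42.0, -8], "rot": [0, 0, 100.5]}
  ],
  "hand": 0.65,
  "newtons": 18
}}

```text
time: 2.3
position: [0.5224, -0.1716, 0.1647]
tool_rot: [0.505, 0.863, -0.0, 0.0]
ft_force: [-0.5, 0.4, 0.0]
grip_width: 0.0567
grip_force: 0.0
```

{"op": "apply_moves", "data": {
  "series": [
    {"offset": [0, 0.1, -3]},
    {"offset": [0, 0.1, -6]},
    {"offset": [0, 0.1, -8]},
    {"offset": [0, 0.1, -9.5]},
    {"offset": [0, 0.1, -10.5]},
    {"offset": [0, 0.1, -11.2]},
    {"offset": [0, 0.1, -11.2]},
    {"offset": [0, 0.1, -11.2]}
  ]
}}

```text
schema error: expected keys offset, rot
```

{"op": "apply_moves", "data": {
  "series": [
    {"offset": [0, 0, 0]},
    {"offset": [0, 0, 0]},
    {"offset": [0, 0, 0]},
    {"offset": [0, 0, 0]},
    {"offset": [0, 0, 0]},
    {"offset": [0, 0, 0]},
    {"offset": [0, 0, 0]},
    {"offset": [0, 0, 0]}
  ],
  "hand": 0,
  "newtons": 18
}}

```text
schema error: expected keys offset, rot
```

{"op": "apply_moves", "data": {
  "series": [
    {"offset": [0, 0.1, -3], "rot": [0, 0, 0]},
    {"offset": [0, 0.1, -6], "rot": [0, 0, 0]},
    {"offset": [0, 0.1, -8], "rot": [0, 0, 0]},
    {"offset": [0, 0.1, -9.5], "rot": [0, 0, 0]},
    {"offset": [0, 0.1, -10.5], "rot": [0, 0, 0]},
    {"offset": [0, 0.1, -11.2], "rot": [0, 0, 0]},
    {"offset": [0, 0.1, -11.2], "rot": [0, 0, 0]},
    {"offset": [0, 0.1, -11.2], "rot": [0, 0, 0]}
  ]
}}

```text
time: 3.1
position: [0.5229, -0.1701, 0.053]
tool_rot: [0.504, 0.864, 0.0, 0.0]
ft_force: [-0.8, -0.2, 0.0]
grip_width: 0.0567
grip_force: 0.0
```

{"op": "apply_moves", "data": {
  "series": [
    {"offset": [0, 0, 0], "rot": [0, 0, 0]},
    {"offset": [0, 0, 0], "rot": [0, 0, 0]},
    {"offset": [0, 0, 0], "rot": [0, 0, 0]},
    {"offset": [0, 0, 0], "rot": [0, 0, 0]},
    {"offset": [0, 0, 0], "rot": [0, 0, 0]},
    {"offset": [0, 0, 0], "rot": [0, 0, 0]},
    {"offset": [0, 0, 0], "rot": [0, 0, 0]},
    {"offset": [0, 0, 0], "rot": [0, 0, 0]}
  ],
  "hand": 0,
  "newtons": 18
}}

```text
time: 3.9
position: [0.5225, -0.1699, 0.0525]
tool_rot: [0.504, 0.864, -0.0, -0.0]
ft_force: [-0.4, 0.0, 0.6]
grip_width: 0.0159
grip_force: 18.0
```

{"op": "apply_moves", "data": {
  "series": [
    {"offset": [0, 0, 1], "rot": [0, 0, 0]},
    {"offset": [0, 0, 4], "rot": [0, 0, 0]},
    {"offset": [0, 0, 8], "rot": [0, 0, 0]},
    {"offset": [0, 0, 12], "rot": [0, 0, 0]},
    {"offset": [0, 1, 14], "rot": [0, 0, 3]},
    {"offset": [-0.2, 4, 14], "rot": [0, 0, 10]},
    {"offset": [-0.3, 7, 14], "rot": [0, 0, 17]},
    {"offset": [-0.4, 10, 14], "rot": [0, 0, 24]},
    {"offset": [-0.5, 13, 14], "rot": [0, 0, 31]},
    {"offset": [-0.6, 16, 14], "rot": [0, 0, 38]},
    {"offset": [-0.7, 19, 14], "rot": [0, 0, 45]},
    {"offset": [-0.8, 22, 14], "rot": [0, 0, 52]},
    {"offset": [-0.9, 25, 14], "rot": [0, 0, 59]},
    {"offset": [-1, 28, 14], "rot": [0, 0, 66]},
    {"offset": [-1.1, 31, 14], "rot": [0, 0, 73]},
    {"offset": [-1.2, 33.5, 14], "rot": [0, 0, 79]},
    {"offset": [-1.2, 34.5, 14], "rot": [0, 0, 82.8]},
    {"offset": [-1.2, 34.5, 14], "rot": [0, 0, 82.8]},
    {"offset": [-1.2, 34.5, 14], "rot": [0, 0, 82.8]},
    {"offset": [-1.2, 34.5, 14], "rot": [0, 0, 82.8]}
  ]
}}

```text
time: 5.9
position: [0.5105, 0.1744, 0.1927]
tool_rot: [-0.193, 0.981, -0.0, -0.0]
ft_force: [0.7, 0.7, -2.0]
grip_width: 0.0158
grip_force: 18.0
```

Run:
```python
from h import *
from rig import get_obs
o=get_obs(); print(o["position"].round(4),o["tool_rot"].round(4),o["ft_force"],o["grip_width"],o["grip_force"])
ims=[]
for c,r in(("top",(145,232)),("side",(292,200))):
    im=vision.camera(c)[:,:,::-1]; cv2.imwrite(f"pics/{c}1.png",im)
    u=proj(c,o["position"]+[0,0,-.0265]).round(); print(c,"knob mid px",u,"bezel px",proj(c,[.51,.175,.083]).round())
    x,y=int(u[0]),int(u[1]); ims.append(cv2.resize(np.ascontiguousarray(im[max(0,y-60):max(0,y-60)+150,x-50:x+50]),(400,600),interpolation=cv2.INTER_CUBIC))
cv2.imwrite("pics/v1.png",np.hstack(ims))
t=cv2.imread("pics/top0.png")
Z=np.array([onz("top",dark(t,np.array(p)/2.4+[90,80]),.08) for p in ((227,244),(290,399),(89,485),(27,328))]); print(Z.mean(0).round(4))
```

```text
[0.5105 0.1744 0.1927] [-1.926e-01  9.813e-01 -1.000e-04 -1.000e-04] [ 0.66105804  0.72549061 -2.01769367] 0.015800394077136667 17.973565334141313
top knob mid px [147. 231.] bezel px [156. 231.]
side knob mid px [294. 223.] bezel px [292. 255.]
[0.5107 0.1744 0.08  ]
```

View pics/v1.png

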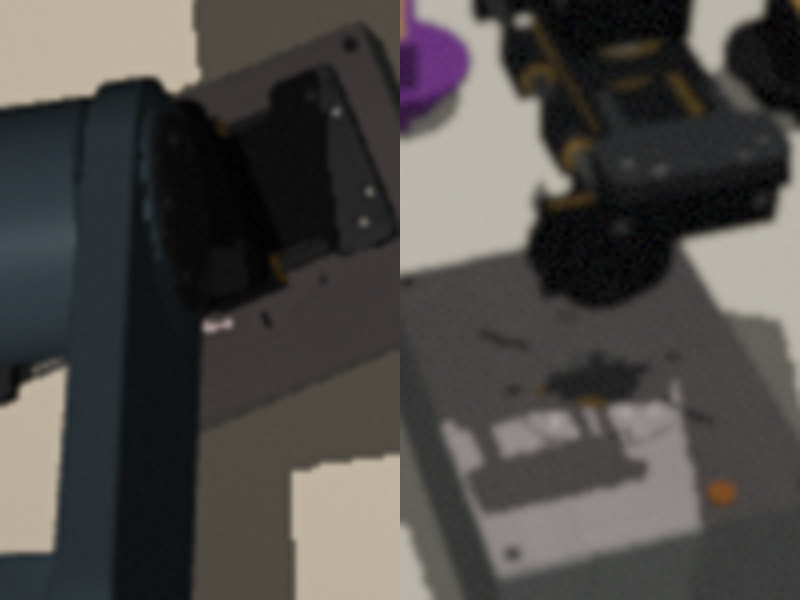

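The side view shows the knob's flange at about (294,227), right above the bezel at (292,255) and hanging upright; the top view is hidden by the arm. The knob is aligned to within about 1 mm, so I lower it in stages.

{"op": "apply_moves", "data": {
  "series": [
    {"offset": [0, 0, -2], "rot": [0, 0, 0]},
    {"offset": [0, 0, -4], "rot": [0, 0, 0]},
    {"offset": [0, 0, -5], "rot": [0, 0, 0]},
    {"offset": [0, 0, -5.3], "rot": [0, 0, 0]},
    {"offset": [0, 0, -5.5], "rot": [0, 0, 0]},
    {"offset": [0, 0, -5.7], "rot": [0, 0, 0]},
    {"offset": [0, 0, -5.9], "rot": [0, 0, 0]},
    {"offset": [0, 0, -5.9], "rot": [0, 0, 0]}
  ]
}}

```text
time: 6.8
position: [0.5108, 0.1752, 0.1338]
tool_rot: [-0.194, 0.981, -0.0, 0.0]
ft_force: [-1.3, -0.5, -2.1]
grip_width: 0.0155
grip_force: 18.0
```

{"op": "apply_moves", "data": {
  "series": [
    {"offset": [0, 0, -0.2], "rot": [0, 0, 0]},
    {"offset": [0, 0, -0.4], "rot": [0, 0, 0]},
    {"offset": [0, 0, -0.6], "rot": [0, 0, 0]},
    {"offset": [0, 0, -0.6], "rot": [0, 0, 0]}
  ]
}}

```text
time: 7.2
position: [0.5104, 0.1751, 0.1272]
tool_rot: [-0.193, 0.981, 0.0, -0.0]
ft_force: [-0.1, -0.5, -1.9]
grip_width: 0.0157
grip_force: 18.0
```

{"op": "apply_moves", "data": {
  "series": [
    {"offset": [0, 0, -0.2], "rot": [0, 0, 0]},
    {"offset": [0, 0, -0.4], "rot": [0, 0, 0]},
    {"offset": [0, 0, -0.6], "rot": [0, 0, 0]},
    {"offset": [0, 0, -0.8], "rot": [0, 0, 0]},
    {"offset": [0, 0, -1.0], "rot": [0, 0, 0]},
    {"offset": [0, 0, -1.0], "rot": [0, 0, 0]}
  ]
}}

```text
time: 7.8
position: [0.5104, 0.1751, 0.1172]
tool_rot: [-0.193, 0.981, 0.0, -0.0]
ft_force: [-0.2, 0.0, -2.2]
grip_width: 0.0162
grip_force: 18.0
```

{"op": "apply_moves", "data": {
  "series": [
    {"offset": [0, 0, -0.1], "rot": [0, 0, 0]},
    {"offset": [0, 0, -0.1], "rot": [0, 0, 0]}
  ]
}}

```text
time: 8.0
position: [0.5106, 0.1751, 0.1165]
tool_rot: [-0.193, 0.981, 0.0, -0.0]
ft_force: [-0.4, -0.1, -2.2]
grip_width: 0.0159
grip_force: 18.0
```

{"op": "apply_moves", "data": {
  "series": [
    {"offset": [0, 0, -0.1], "rot": [0, 0, 0]},
    {"offset": [0, 0, -0.1], "rot": [0, 0, 0]}
  ]
}}

```text
time: 8.2
position: [0.5107, 0.1751, 0.1156]
tool_rot: [-0.193, 0.981, 0.0, 0.0]
ft_force: [0.2, 1.3, -2.4]
grip_width: 0.0159
grip_force: 18.0
```

{"op": "apply_moves", "data": {
  "series": [
    {"offset": [0, 0, -0.05], "rot": [0, 0, 0]},
    {"offset": [0, 0, -0.05], "rot": [0, 0, 0]}
  ]
}}

```text
time: 8.4
position: [0.5107, 0.1751, 0.1155]
tool_rot: [-0.193, 0.981, -0.0, 0.0]
ft_force: [-0.4, 0.0, 3.4]
grip_width: 0.0155
grip_force: 18.0
```

{"op": "apply_moves", "data": {
  "series": [
    {"offset": [0, 0, 0], "rot": [0, 0, -3]},
    {"offset": [0, 0, 0], "rot": [0, 0, -7]},
    {"offset": [0, 0, 0], "rot": [0, 0, -11]},
    {"offset": [0, 0, 0], "rot": [0, 0, -15]},
    {"offset": [0, 0, 0], "rot": [0, 0, -18]},
    {"offset": [0, 0, 0], "rot": [0, 0, -20]},
    {"offset": [0, 0, 0], "rot": [0, 0, -20]}
  ]
}}

```text
time: 9.1
position: [0.51, 0.1758, 0.1154]
tool_rot: [-0.02, 1.0, 0.001, -0.0]
ft_force: [-2.0, 3.1, 5.1]
grip_width: 0.0159
grip_force: 18.0
```

Run:
```python
from rig import get_obs
o=get_obs(); print(o["position"].round(4),o["tool_rot"].round(4),o["ft_force"].round(2),o["moment"].round(3),o["grip_width"],o["grip_force"])
```

```text
[0.51   0.1758 0.1154] [-2.000e-02  9.998e-01  6.000e-04 -4.000e-04] [-1.97  3.1   5.07] [ 0.71   0.283 -0.01 ] 0.015881371851601073 17.984755564830266
```

{"op": "apply_moves", "data": {
  "series": [
    {"offset": [0, 0, 0], "rot": [0, 0, -3]},
    {"offset": [0, 0, 0], "rot": [0, 0, -7]},
    {"offset": [-0.02, 0.03, 0], "rot": [0, 0, -11]},
    {"offset": [-0.03, 0.04, 0], "rot": [0, 0, -15]},
    {"offset": [-0.03, 0.05, 0], "rot": [0, 0, -19]},
    {"offset": [-0.03, 0.05, 0], "rot": [0, 0, -22]},
    {"offset": [-0.03, 0.05, 0], "rot": [0, 0, -24]},
    {"offset": [-0.03, 0.05, 0], "rot": [0, 0, -25]},
    {"offset": [-0.03, 0.05, 0], "rot": [0, 0, -25]},
    {"offset": [-0.03, 0.05, 0], "rot": [0, 0, -25]}
  ]
}}

```text
time: 10.1
position: [0.51, 0.1759, 0.1154]
tool_rot: [0.196, 0.981, 0.0, -0.0]
ft_force: [-2.6, 1.1, 5.8]
grip_width: 0.0163
grip_force: 18.0
```

Run:
```python
from h import *
from rig import get_obs
o=get_obs(); print(o["position"].round(4),o["tool_rot"].round(4),o["ft_force"].round(2),o["moment"].round(3),o["grip_width"],o["grip_force"])
q=o["tool_rot"]; print("bar yaw from tool",np.degrees(2*np.arctan2(q[1],q[0]))-180)
ims=[]
for c in("top","side"):
    im=np.ascontiguousarray(vision.camera(c)[:,:,::-1]); cv2.imwrite(f"pics/{c}2.png",im)
    u=proj(c,[.51,.175,.1]).round().astype(int); print(c,u)
    ims.append(cv2.resize(im[u[1]-50:u[1]+40,u[0]-30:u[0]+30],(400,600),interpolation=cv2.INTER_CUBIC))
cv2.imwrite("pics/v2.png",np.hstack(ims))
```

```text
[0.51   0.1759 0.1154] [ 1.962e-01  9.806e-01  2.000e-04 -2.000e-04] [-2.64  1.07  5.8 ] [0.474 0.203 0.098] 0.016292027961882567 18.00151121104136
bar yaw from tool -22.633408235767632
top [154 231]
side [293 249]
```

View pics/v2.png

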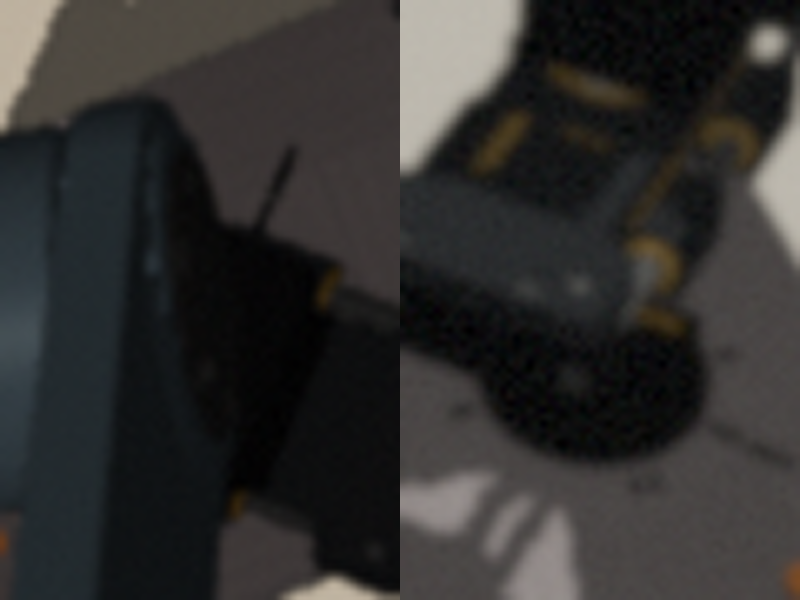

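The side view shows the flange seated on the bezel at about (293,255). The bar's brass end at about (302,247) points towards the long halfway mark at (312–322,260–268), and the double lock mark is still ahead at (299,271). I'll check numerically that the knob didn't slip in the fingers.

Run:
```python
from h import *
im=cv2.imread("pics/side2.png"); h=cv2.cvtColor(im,cv2.COLOR_BGR2HSV)
w=im[242:252,296:308].astype(int); m=(w[...,2]-w[...,0])>25; y,x=np.nonzero(m); wt=(w[...,2]-w[...,0])[m]; print("brass px",np.average(x,weights=wt)+296,np.average(y,weights=wt)+242, x.min()+296,x.max()+296)
for a in(10,16,22.5,29,35):
    d=-np.array([np.cos(np.radians(-a)),np.sin(np.radians(-a)),0]); print(a,[proj("side",np.array([.5103,.175,.117])+r*d).round(1).tolist() for r in(.014,.026)])
t=cv2.imread("pics/top0.png"); g=cv2.cvtColor(t,cv2.COLOR_BGR2GRAY).astype(float)
c=np.array([.5107,.1746]); A=np.radians(np.arange(-40,-5,.5))   # dark radial line on the face, both ends
s=[]
for a in A:
    v=[g[int(round(p[1])),int(round(p[0]))] if 0 else cv2.getRectSubPix(g.astype(np.float32),(1,1),tuple(map(float,p)))[0,0] for k in(1,-1) for r in np.arange(.05,.064,.002) for p in[proj("top",np.array([*(c+k*r*np.array([np.cos(a),np.sin(a)])),.081]))]]; s.append(np.mean(v))
s=np.array(s); w=np.clip(np.median(s)-s-8,0,None); print("mark yaw",np.degrees((A*w).sum()/w.sum()), np.degrees(A[s.argmin()]))
```

```text
brass px 301.74107142857144 246.34821428571428 299 304
10 [[300.1, 244.0], [306.4, 245.2]]
16 [[299.9, 244.5], [306.1, 246.2]]
22.5 [[299.6, 245.0], [305.6, 247.2]]
29 [[299.3, 245.6], [304.8, 248.2]]
35 [[298.8, 246.0], [304.0, 249.0]]
mark yaw -22.94682846605519 -23.0
```

{"op": "apply_moves", "data": {
  "series": [
    {"offset": [0, 0, 0], "rot": [0, 0, -0.5]},
    {"offset": [0, 0, 0], "rot": [0, 0, -0.5]},
    {"offset": [0, 0, 0], "rot": [0, 0, -0.5]},
    {"offset": [0, 0, 0], "rot": [0, 0, -0.5]},
    {"offset": [0, 0, 0], "rot": [0, 0, -0.5]},
    {"offset": [0, 0, 0], "rot": [0, 0, -0.5]}
  ]
}}

```text
time: 10.8
position: [0.51, 0.1759, 0.1154]
tool_rot: [0.2, 0.98, 0.0, -0.0]
ft_force: [-2.7, 1.3, 5.7]
grip_width: 0.0162
grip_force: 18.0
```

```bash
python3 -c "
from rig import get_obs, hand_in
o=get_obs(); print(o['tool_rot'].round(4),o['ft_force'].round(1),o['moment'].round(3),o['grip_width'],o['grip_force'])
print(hand_in())"
```

```text
[ 2.004e-01  9.797e-01  1.000e-04 -2.000e-04] [-2.7  1.3  5.7] [0.507 0.249 0.167] 0.01623854028007889 18.007750930264592
the job is handed in; nothing more can be done
None
```

The small black knob is seated in the bezel and turned about 45° clockwise to the halfway mark, well short of the lock click. It is held there at 18 N, pressed down with about 8 N, and the job was handed in at about 11 s; no verdict was shown.

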